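Feed a short bar under the shear guard to the length stop

TASK

Take the push stick from its tray and, with its notched nose behind the short aluminium bar, feed the bar under the clear guard of the bench shear and on past the sprung hold-down until its end meets the screw of the length stop. Press it firmly home for about half a second and leave it bearing on the stop, ready to be cut, but never so hard that the stop shifts on its bed. Keep the gripper itself off the bar and the shear, stand the stick upright in its tray again, and leave the other things on the bench alone.

Things in the scene. Friction and masses are not known exactly. Their poses are not given: they have to be found in the camera images.
- shear: Grey bench bar shear, bolted down: base 150 x 400 mm, head 126 mm high; its black-gripped lever is parked up over the outfeed side, tip 320 mm high. Origin: on the bench below the head, on the feed line. Feed runs level along +y at x = 0. Steel bed 40 mm above the bench, y = -235 (open infeed end) to +165 mm. Fence and near guide 14 mm high, inner faces at x = +17 and -17 mm (flared before y = -95).
- guard_slot (a point): Point on the bed, on the feed line, below the front plate of the clear guard box (90 mm wide, from here to the head 58 mm further on, top 120 mm above the bench). The opening left under the plate is 24 mm high and 34 mm wide between the guides. 83 mm before the shear's origin.
- holddown_ramp (a point): Point on the bed, 10 mm before the shear's origin, where the bar's end meets the ramp of the sprung hold-down shoe (starts 5 mm above the bed) and lifts it, a bump of 4 to 6 N. From the ramp the shoe reaches 23 mm further along the feed. Under it the bar drags with about 1.5 to 5 N and stays where it is left.
- stop: Length stop (with its screw): dark steel block 52 x 24 x 30 mm on the outfeed bed. Origin: on the bed, middle of the face that looks at the incoming bar, 80 to 95 mm past the shear's origin; axes as the shear's. From this face a 14 mm contact screw points at the bar. It is set anew each job, 10 to 30 mm out, and is not measured: the bar's end meets the screw, which has to be felt.
- stop_knob (a point): Top of the black clamp knob on the stop block. The contact at the screw is hard. Firmly home means at least 5 N on the screw: a push of 7 to 11 N more than the drag is right. The clamp slips at about 17 N on the screw.
- bar: The workpiece: loose plain aluminium flat bar, 30 wide x 120 long x 8 mm thick, about 80 g, lying on the infeed bed between the guides, its front part before or just under the guard. Origin: middle of its underside; its y axis runs along its length, towards the stop.
- bar_lead (a point): Middle of the bar's leading end face, 60 mm ahead of the bar's origin, 4 mm above its underside.
- stick: Push stick of brown wood, 18 mm thick, 187 mm long, 68 mm high, about 100 g, standing on its narrow sole in the tray. Origin: on the sole under the middle of the handle; x points along it to the nose, z up. Handle: block from x = -45 to +45 mm, up to z = 68 mm. Low sole part, 18 mm high: x = -60 to +115 mm.
- stick_grip (a point): Where to hold the stick: middle of its handle, 42 mm above the sole, 18 mm thick there, faces along +y and -y of the stick.
- stick_heel (a point): Bottom of the stick's heel face, 115 mm ahead of the stick's origin, level with the sole: this face pushes the bar's rear end. Above it the nose's lip reaches 12 mm further ahead, 11 to 18 mm above the sole, so it passes over the 8 mm bar while the sole is on the bed or up to 2 mm above it.
- tray: Grey tray of the push stick, 250 x 62 mm, 18 mm high, fixed to the bench; floor and walls 5 mm thick. Origin: centre of its underside, long side along x. The stick stands along it, nose either way; the nose being longer, its handle must be 10 to 55 mm off the middle, away from the nose (at the start x = -45 to -20 mm, nose to +x).
- gearmotor: Small yellow gear motor lying on the bench, about 65 x 37 x 19 mm: leave alone. Origin: underside of its yellow case.
- wheel: Robot wheel lying flat on the bench, black tyre 65 mm across, 26 mm high: leave alone. Origin: centre of its underside.
- screwdriver: Screwdriver lying on the bench, 160 mm long, black handle: leave alone. Origin: a point of its underside.

How it is judged (in metres and radians):
On the way, in this order (a step that is already met when the one before it is completed fails the run):
1. the bar, pushed by the stick, has passed under the hold-down (y of bar_lead in the frame of shear above 0.02 m and contact force between stick and bar above 0.5 N).
2. the stick presses the bar firmly on the length stop (5 N or more at the stop, for 0.3 s) (contact force between bar and stop above 5 N and contact force between stick and bar above 5 N), for 0.3 s.
At the end, for the whole second after the job is handed in: The bar lies at rest along the feed line (within 0.05 rad), its end still bearing on the stop (over 0.3 N), and the push stick stands at rest upright (within 0.15 rad) on the floor of its tray, let go (contact force between bar and stop above 0.3 N and angle between the y axis of bar and the y axis of shear, either way round below 0.05 rad and linear speed of each of bar, stick below 0.01 m/s and horizontal distance between stick_grip and tray below 0.075 m and y of stick_grip in the frame of tray between -0.025 and 0.025 m and z of stick_grip in the frame of tray below 0.053 m and angle between stick's own z axis and vertical below 0.15 rad); the robot touches nothing.
It fails at once if the length stop is shifted from its setting by more than 1.5 mm (distance of stop from where it was at the start of the episode above 0.0015 m).
It fails at once if the gripper touches the bar (contact force between any of the fingers, the arm and bar above 0.5 N).
It fails at once if the gripper or the arm touches the shear (contact force between any of the fingers, the arm and shear above 1 N).
It fails at once if the gear motor, the wheel or the screwdriver is moved by more than 15 mm (distance of any of gearmotor, wheel, screwdriver from where it was at the start of the episode above 0.015 m).
It also fails if it takes over 72 s, if anything falls off the work surface, if the arm or the gripper's body presses on something with over 40 N, if the wrist force passes 120 N, or if a joint passes its speed limit or range.

ROBOT

A 6-joint arm with a two-finger parallel gripper is mounted at the origin on the work surface. World frame = base frame: x ahead of the robot, y to its left, z up, the work surface at z = 0. Lengths are in mm, angles in degrees, forces in N, time in s.
With the tool pointing down it reaches from about 400 to 925 mm from the base axis. Payload 12.5 kg.
Tool frame: the origin (TCP) lies at the very end of the fingers, on their centre line; the grasp point (between the pads) lies 19 mm behind it; z points along the fingers, y is the direction in which the jaws open and shut (so a half turn about z gives the same grasp; the last joint's range is limited). The gripper opens to 95 mm and grips with 3 to 60 N. Pads are 20 mm wide; open, the fingers measure 119 mm over their backs; the gripper's body (75 mm by 180 mm) begins 59 mm behind the grasp point.
Start: joints at [-71.138, 28.126, 89.318, -0, 62.55, -6.05], TCP at [263.292, -566.854, 214.661] pointing down, gripper open.
Joint ranges: [-177.58, 177.58], [-47.91, 125.51], [2.72, 160], [-65.01, 245.01], [3.68, 167.84], [-153.87, 153.87]. Speed limits (degrees/s): [127.2, 127.2, 159.86, 180, 180, 180].

INTERFACE

Orientations are given as [roll, pitch, yaw] about the fixed x, y, z axes, in that order (R = Rz(yaw) Ry(pitch) Rx(roll)).
In Python, from plant import * gives the robot as it stands.
- The arm moves only by the tool drive_tool, never from a script. Its argument "increments" is a list of rows, each a list of 7 numbers: the turn, a rotation vector about the tool's x, y, z in rad, then the shift along the tool's x, y, z in mm, then the opening, from 0 (shut) to 1 (fully open). A call has exactly 5 rows; each row shifts and turns the commanded pose from where the row before left it, along the tool's axes as they then stand; what a row does not reach is not made up. A row lasts 1/8 s, in which the tool goes at most 62.5 mm and 10.7 degrees, less where a joint would pass 70% of its speed; a pose out of reach is approached as far as the arm can. A call with a gripper value outside its range is refused whole. The fingers move at their own pace and stop on an object; "newtons" is the grip in N (left out, the last holds). Time passes only in rows, so rows that do not move let the fingers close, or fill a call up. It gives the time, the measured TCP pose, the force and the opening at its end, in the units of the state.
- state(): the state, without advancing time (a new reading comes with each control period).
- capture(name): name is "side" or "top"; returns a dict with "color" (480x640x3 uint8, red, green, blue), "mtx" (3x3 intrinsics, pixels), "dist_coeffs" ([k1, k2, p1, p2, k3] as OpenCV has them; the pictures are not rectified), "eye" and "attitude" of the camera in the world. Camera axes: x right, y up, looking along -z (the intrinsics and any distortion apply to the point x, -y, -z); pixel columns grow to the right and rows downward; lengths in mm; the calibration is good to about 2 mm. A picture is of the moment at which its call begins. There is no depth.
- finish_job(): hands the job in, once; it reports no verdict.
The state is a dict: "t": time; "q": joint angles; "joint_vel": joint speeds; "tau": joint torques, N m; "tcp_pos": TCP position; "orientation": TCP orientation; "contact_force": force on the tool from outside, world axes, zero at the start; "moment": the same for the moment, N m; "gripper_width": finger opening in mm.
Only numpy, scipy, OpenCV 4.12 (cv2) and the standard library are available. Lean on these libraries where they do the work, as an engineer would, in place of code of your own. Each camera call takes 0.05 s, during which the arm holds its last target.

## Working session

There is one attempt and no reset: what is moved stays moved. The work goes in short steps, Python scripts to look and compute and a tool call to move; the robot and the scene stay as the last step left them, time stands still between calls to the robot, and variables do not carry over. Pictures are saved under pics/ and viewed, and the job is handed in when it is done.

Besides the shell and the picture viewer there is one more tool, called after "Call:" by a JSON object that holds its "name" and its "arguments", one argument or row to a line. drive_tool: Moves the arm, as the interface text tells. Its arguments: {"type":"object","properties":{"increments":{"type":"array","items":{"type":"array","items":{"type":"number"}}},"newtons":{"type":"number"}},"required":["increments"]}

```bash
ls; mkdir -p pics
python3 - <<'E'
from plant import *
import cv2
print(state())
for n in("side","top"):
    c=capture(n); cv2.imwrite(f"pics/{n}0.png",c["color"][:,:,::-1]); print({k:c[k] for k in c if k!="color"})
E
```

```text
pics
{'t': 0.0, 'q': array([-7.11385072e+01,  2.81625779e+01,  8.93508143e+01,  2.19423674e-03,
        6.25505407e+01, -6.05053259e+00]), 'joint_vel': array([-0.07914172,  0.00332189,  0.00606715,  0.05255714, -0.08202237,
        0.15220326]), 'tau': array([-2.47808675e-03, -6.12649012e+01, -2.58180410e+01,  6.91357744e-02,
        4.82788298e-02, -9.25320910e-05]), 'tcp_pos': array([ 263.21144481, -566.59133684,  214.07463446]), 'orientation': array([-1.79936628e+02, -8.67411972e-03,  2.49110081e+01]), 'contact_force': array([ 0.27600382, -0.5206596 ,  0.08651048]), 'moment': array([ 0.01311556, -0.03518976,  0.01072339]), 'gripper_width': 95.26354683398125}
{'mtx': array([[620.89980262,   0.        , 319.01699556],
       [  0.        , 620.89980262, 237.07646752],
       [  0.        ,   0.        ,   1.        ]]), 'dist_coeffs': array([-0.0740204,  0.       ,  0.       ,  0.       ,  0.       ]), 'eye': array([-194.60571829,  945.99704371, 1178.51331148]), 'attitude': array([  47.25943033,    0.89416272, -141.54365739])}
{'mtx': array([[595.47162615,   0.        , 321.35703108],
       [  0.        , 595.47162615, 240.31880365],
       [  0.        ,   0.        ,   1.        ]]), 'dist_coeffs': array([0.05087509, 0.        , 0.        , 0.        , 0.        ]), 'eye': array([ 357.57012237,   42.18101381, 1408.52641525]), 'attitude': array([  9.71465896,  -0.83089489, -91.54386588])}
```

View pics/side0.png

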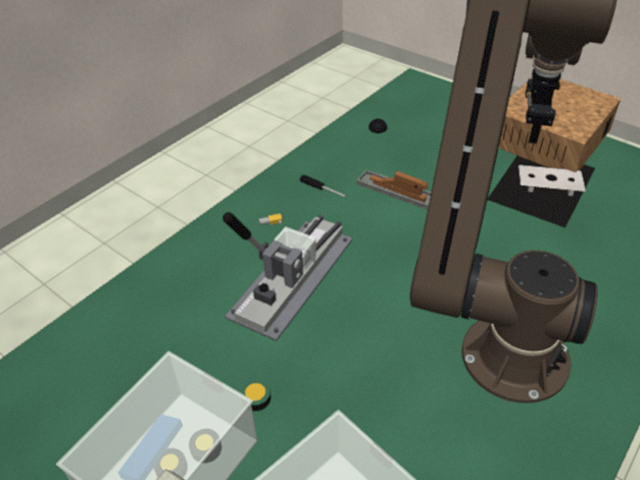

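View pics/top0.png

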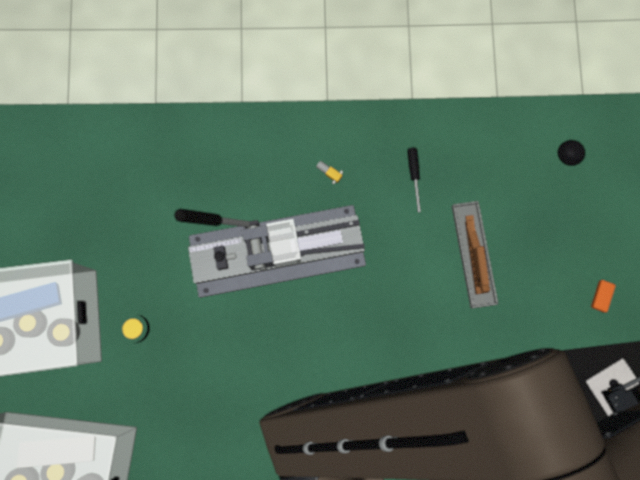

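```bash
cat > h.py <<'E'
import numpy as np, cv2
from scipy.spatial.transform import Rotation as Ro
def Rot(a): return Ro.from_euler('xyz',a,degrees=True).as_matrix()
def px2w(c,uv,z):
    uv=np.array(uv,float).reshape(-1,1,2)
    n=cv2.undistortPoints(uv,c["mtx"],c["dist_coeffs"]).reshape(-1,2)
    d=np.c_[n[:,0],-n[:,1],-np.ones(len(n))]@Rot(c["attitude"]).T
    z=np.broadcast_to(np.array(z,float),(len(n),))
    return c["eye"]+d*((z-c["eye"][2])/d[:,2])[:,None]
def w2px(c,P):
    P=np.array(P,float).reshape(-1,3)
    q=(P-c["eye"])@Rot(c["attitude"])*[1,-1,-1]
    return cv2.projectPoints(q,np.zeros(3),np.zeros(3),c["mtx"],c["dist_coeffs"])[0].reshape(-1,2)
def crop(c,x0,y0,x1,y1,s,f):
    cv2.imwrite(f,cv2.resize(c["color"][y0:y1,x0:x1,::-1],None,fx=s,fy=s,interpolation=cv2.INTER_CUBIC))
E
python3 - <<'E'
from plant import *
from h import *
t=capture("top"); s=capture("side")
np.save("t0.npy",t,allow_pickle=True);np.save("s0.npy",s,allow_pickle=True)
crop(t,175,195,375,305,4,"pics/t_shear.png")
crop(t,430,190,520,320,4.5,"pics/t_tray.png")
crop(s,210,200,370,350,4,"pics/s_shear.png")
crop(s,340,150,450,220,7,"pics/s_tray.png")
E
```

```text
(no output)
```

View pics/t_shear.png

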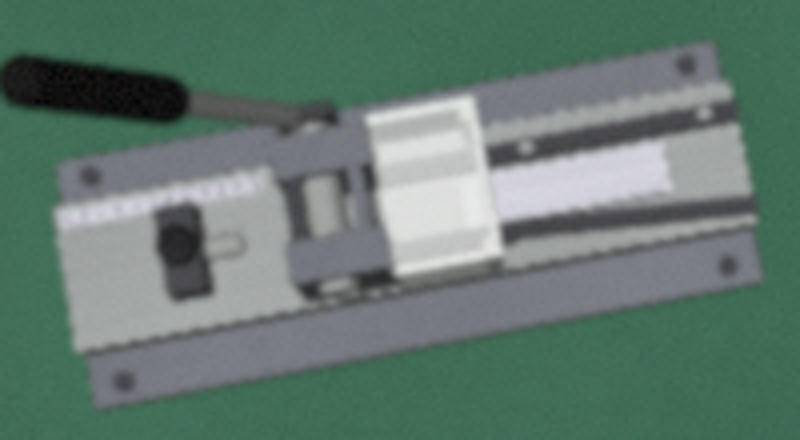

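View pics/t_tray.png

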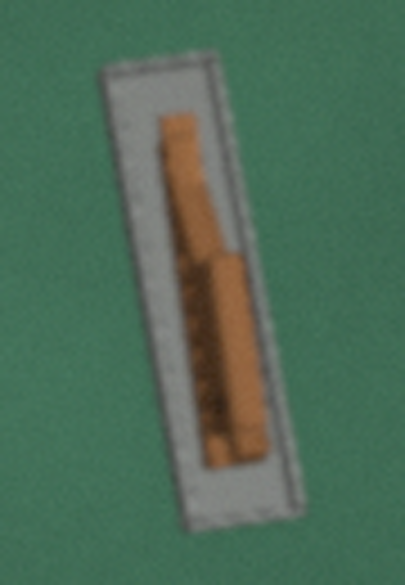

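View pics/s_shear.png

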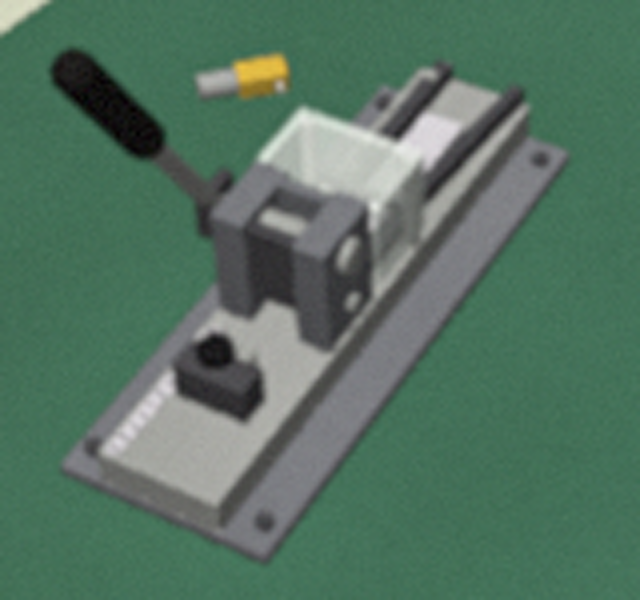

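View pics/s_tray.png

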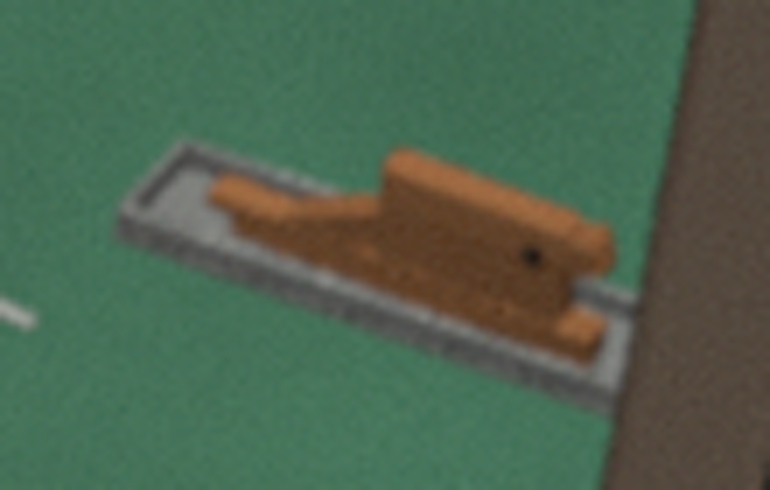

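```bash
cat > fit.py <<'E'
from h import *
from scipy.optimize import least_squares
t=np.load("t0.npy",allow_pickle=True).item(); s=np.load("s0.npy",allow_pickle=True).item()
T=lambda u,v:(175+u/4-.4,195+v/4-.4); S=lambda u,v:(210+u/4-.4,200+v/4-.4)
# (cam, px, kind sx, y, 'b'/'d')
obs=[(t,T(58,163),1,165,'b'),(t,T(97,408),-1,165,'b'),(t,T(762,282),-1,-235,'b'),(t,T(715,42),1,-235,'b'),
(t,T(55,207),1,165,'d'),(t,T(77,350),-1,165,'d'),(t,T(755,222),-1,-235,'d'),(t,T(728,82),1,-235,'d'),
(s,S(62,467),1,165,'b'),(s,S(265,560),-1,165,'b'),(s,S(568,152),-1,-235,'b'),
(s,S(98,455),1,165,'d'),(s,S(220,510),-1,165,'d'),(s,S(530,105),-1,-235,'d'),(s,S(425,68),1,-235,'d')]
def pt(p,l): 
    a=p[2]; return np.array([p[0]+np.cos(a)*l[0]-np.sin(a)*l[1],p[1]+np.sin(a)*l[0]+np.cos(a)*l[1],l[2]])
def res(p):
    r=[]
    for c,px,sx,y,k in obs:
        l=(sx*75,y,p[3]) if k=='b' else (p[5]+sx*p[4],y,40)
        off=p[6:8] if c is s else np.zeros(2)
        r.append(w2px(c,pt(p,l))[0]-px-off)
    return np.ravel(r)
p0=[*px2w(t,[T(400,220)],40)[0][:2],0.1,10,45,0,0,0]
f=least_squares(res,p0,loss='soft_l1'); p=f.x; print(p.round(3)); print(res(p).reshape(-1,2).round(1))
np.save("shear.npy",p)
def loc(P): 
    a=p[2];d=np.array(P)[...,:2]-p[:2]; return np.c_[d@[np.cos(a),np.sin(a)],d@[-np.sin(a),np.cos(a)]]
print("bar rear",loc(px2w(t,[T(668,143),T(672,192)],48)))
print("bar vis front",loc(px2w(t,[T(490,170),T(497,220)],48)))
print("screw tip",loc(px2w(t,[T(245,243)],55)),loc(px2w(s,[S(256,358)],55)))
print("stop face top",loc(px2w(t,[T(200,206),T(212,292)],70)))
print("fence/guide ends",loc(px2w(t,[T(735,105),T(755,205)],54)))
TT=lambda u,v:(430+u/4.5-.4,190+v/4.5-.4); SS=lambda u,v:(340+u/7-.4,150+v/7-.4)
tr=px2w(t,[TT(103,68),TT(216,54),TT(304,512),TT(188,530)],18); print("tray top",tr[:,:2].round(1),tr.mean(0)[:2])
d1=tr[0]-tr[3];d2=tr[1]-tr[2];print(np.degrees(np.arctan2(d1[1],d1[0])),np.degrees(np.arctan2(d2[1],d2[0])),np.linalg.norm(d1),np.linalg.norm(d2))
hp=px2w(t,[TT(213,256),TT(243,253),TT(268,455),TT(240,462)],73);print("handle top",hp.round(1)[:,:2],hp.mean(0))
d=(hp[0]+hp[1]-hp[2]-hp[3])/2;print(np.degrees(np.arctan2(d[1],d[0])),np.linalg.norm(d))
n=px2w(t,[TT(161,117),TT(195,117)],23);print("nose top",n.round(1))
h2=px2w(s,[SS(390,160),SS(412,150),SS(612,228)],73);print("side handle",h2.round(1))
h2=px2w(s,[SS(120,207),SS(187,142)],18);print("side tray far corners (xmax)",h2.round(1))
E
python3 fit.py
```

```text
[ 5.70233e+02  1.55644e+02  1.65000e-01  7.89400e+00  4.24020e+01
 -1.05200e+00 -8.46000e-01 -8.67000e-01]
[[-0.6 -0.3]
 [-0.4  0.6]
 [ 0.8 -0.1]
 [-0.1 -0.7]
 [-0.4  0.3]
 [-0.2  0.5]
 [ 1.  -0.1]
 [ 0.4 -0.1]
 [-0.7  0.1]
 [ 0.3  0. ]
 [ 0.8  0.7]
 [ 0.1 -0.4]
 [-0.7 -1. ]
 [ 0.4  0.3]
 [-0.2  0.1]]
bar rear [[  10.68871637 -191.53411774]
 [ -18.0743538  -188.13485269]]
bar vis front [[ 14.50542884 -86.99794005]
 [-15.08464706 -85.56625523]]
screw tip [[-2.06225299 58.44533675]] [[-12.54638721  66.89757561]]
stop face top [[ 21.14246201  78.36138143]
 [-28.58296825  79.78477902]]
fence/guide ends [[  24.31830436 -233.66329748]
 [ -35.47637044 -233.16508052]]
tray top [[ 673.8 -300.8]
 [ 680.  -361.3]
 [ 436.3 -389.2]
 [ 428.4 -328.8]] [ 554.6225766  -344.99829607]
6.504248002758891 6.528694545276746 247.01115362495355 245.27992951592302
handle top [[ 562.8 -336.4]
 [ 563.9 -351.7]
 [ 461.8 -356.5]
 [ 458.6 -342.3]] [ 511.78300551 -346.73244332   73.        ]
2.9814471221072942 103.25278997631219
nose top [[ 645.4 -328.5   23. ]
 [ 645.  -346.4   23. ]]
side handle [[ 559.1 -337.6   73. ]
 [ 555.5 -349.2   73. ]
 [ 460.4 -354.3   73. ]]
side tray far corners (xmax) [[ 671.5 -301.2   18. ]
 [ 675.6 -357.8   18. ]]
```

Call:
{"name": "drive_tool", "arguments": {
  "increments": [
    [0,0,0.185,0,0,0,1],
    [0,0,0.185,0,0,0,1],
    [0,0,0,47,-36,0,1],
    [0,0,0,47,-36,0,1],
    [0,0,0,47,-36,0,1]
  ]
}}

```text
t: 0.82
tcp_pos: [398.0, -448.7, 214.6]
orientation: [-180.0, -0.0, 3.7]
contact_force: [0.1, -0.0, -0.9]
gripper_width: 95.4
```

```bash
cat > go.py <<'E'
from plant import *
from h import *
import sys
st=state(); x,y,z,w=map(float,sys.argv[1:5])
o=st["orientation"]; a=np.radians(o[2]); d=np.array([x,y])-st["tcp_pos"][:2]
R=Rot(o); v=R.T@np.array([*d,z-st["tcp_pos"][2]])
dw=(w-o[2]+180)%360-180
print("t",round(st["t"],2),"pos",st["tcp_pos"].round(1),"ori",o.round(2),"F",st["contact_force"].round(2),"w",st["gripper_width"].round(1))
print("tool shift now",v.round(1),"turn z",round(-np.radians(dw),4))
Rn=Rot([180,0,w]); print("shift after turn",(Rn.T@np.array([*d,z-st["tcp_pos"][2]])).round(1))
E
python3 go.py 518 -346 30 3.7
```

```text
Traceback (most recent call last):
  File "go.py", line 8, in <module>
    print("t",round(st["t"],2),"pos",st["tcp_pos"].round(1),"ori",o.round(2),"F",st["contact_force"].round(2),"w",st["gripper_width"].round(1))
                                                                                                                  ^^^^^^^^^^^^^^^^^^^^^^^^^
AttributeError: 'float' object has no attribute 'round'
```

Call:
{"name": "drive_tool", "arguments": {
  "increments": [
    [0,0,0,42,-31.5,0,1],
    [0,0,0,42,-31.5,0,1],
    [0,0,0,42,-31.5,0,1],
    [0,0,0,0,0,47,1],
    [0,0,0,0,0,47,1]
  ]
}}

```text
t: 1.45
tcp_pos: [517.3, -346.8, 119.7]
orientation: [179.9, -0.0, 3.8]
contact_force: [0.0, 0.2, -1.0]
gripper_width: 95.2
```

```bash
sed -i 's/st\["gripper_width"\].round(1)/round(float(st["gripper_width"]),1)/' go.py
python3 go.py 518 -346 30 3.7
python3 - <<'E'
from plant import *
from h import *
t=capture("top"); s=capture("side")
crop(t,420,180,560,330,4,"pics/t1.png"); crop(s,330,60,520,220,4,"pics/s1.png")
E
```

```text
t 1.45 pos [ 517.3 -346.8  119.7] ori [ 1.7995e+02 -5.0000e-02  3.8000e+00] F [ 0.04  0.17 -0.99] w 95.2
tool shift now [ 0.7 -0.8 89.7] turn z 0.0017
shift after turn [ 0.8 -0.7 89.7]
```

View pics/t1.png

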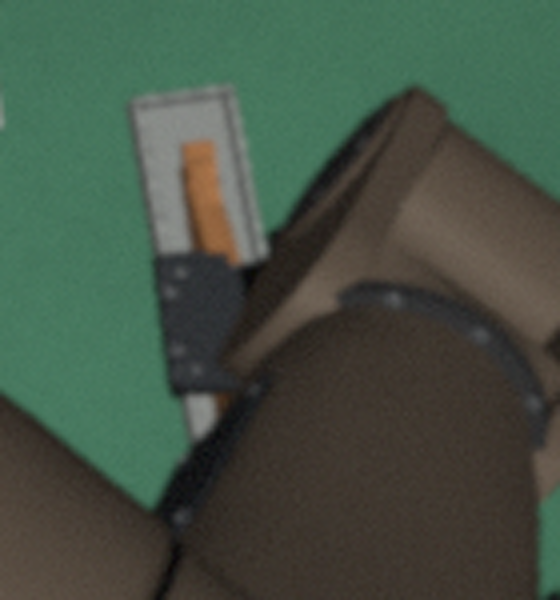

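View pics/s1.png

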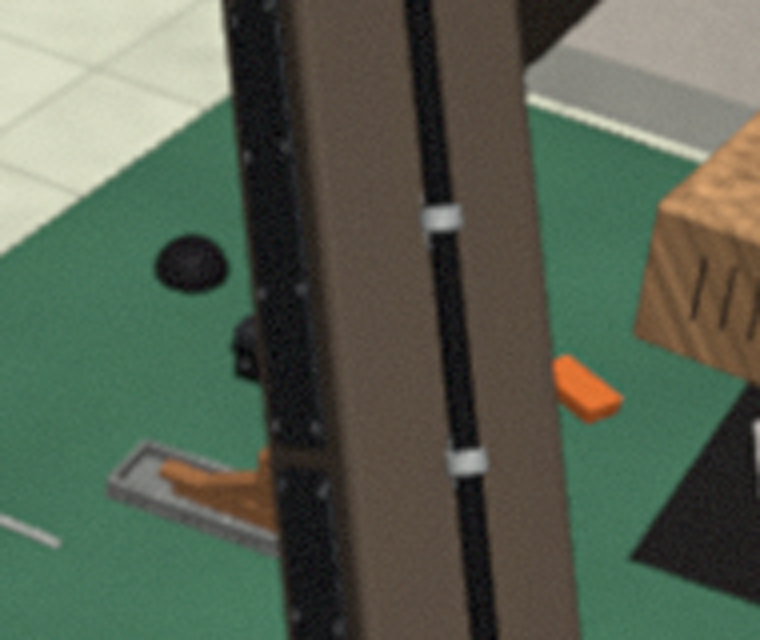

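Call:
{"name": "drive_tool", "arguments": {
  "increments": [
    [0,0,0,0.7,-0.7,35,1],
    [0,0,0,0,0,35,1],
    [0,0,0,0,0,20,1],
    [0,0,0,0,0,0,1],
    [0,0,0,0,0,0,0.3]
  ],
  "newtons": 15
}}

```text
t: 2.17
tcp_pos: [517.9, -347.4, 32.4]
orientation: [179.9, -0.1, 3.7]
contact_force: [-0.2, -0.1, 0.1]
gripper_width: 89.8
```

Call:
{"name": "drive_tool", "arguments": {
  "increments": [
    [0,0,0,0,0,0,0],
    [0,0,0,0,0,0,0],
    [0,0,0,0,0,0,0],
    [0,0,0,0,0,0,0],
    [0,0,0,0,0,0,0]
  ],
  "newtons": 15
}}

```text
t: 2.8
tcp_pos: [517.3, -346.7, 30.6]
orientation: [180.0, 0.0, 3.7]
contact_force: [-0.3, 0.6, -0.2]
gripper_width: 40.5
```

Call:
{"name": "drive_tool", "arguments": {
  "increments": [
    [0,0,0,0,0,0,0],
    [0,0,0,0,0,0,0],
    [0,0,0,0,0,0,0],
    [0,0,0,0,0,0,0],
    [0,0,0,0,0,0,0]
  ],
  "newtons": 15
}}

```text
t: 3.42
tcp_pos: [517.3, -346.8, 30.6]
orientation: [180.0, -0.0, 3.7]
contact_force: [0.1, -1.2, -0.5]
gripper_width: 17.5
```

Call:
{"name": "drive_tool", "arguments": {
  "increments": [
    [0,0,0,0,0,0,0],
    [0,0,0,0,0,0,0],
    [0,0,0,0,0,0,0],
    [0,0,0,0,0,0,0],
    [0,0,0,0,0,0,0]
  ],
  "newtons": 50
}}

```text
t: 4.05
tcp_pos: [517.3, -346.8, 30.6]
orientation: [180.0, -0.0, 3.7]
contact_force: [-0.7, 0.2, 0.4]
gripper_width: 18.3
```

Call:
{"name": "drive_tool", "arguments": {
  "increments": [
    [0,0,0,0,0,-20,0],
    [0,0,0,0,0,-50,0],
    [0,0,0,0,0,-50,0],
    [0,0,-0.185,0,0,0,0],
    [0,0,-0.185,0,0,0,0]
  ]
}}

```text
t: 4.68
tcp_pos: [517.2, -346.7, 151.4]
orientation: [179.9, -0.0, 25.3]
contact_force: [0.2, -0.3, -0.2]
gripper_width: 17.9
```

Call:
{"name": "drive_tool", "arguments": {
  "increments": [
    [0,0,-0.185,0,0,0,0],
    [0,0,-0.185,0,0,0,0],
    [0,0,-0.185,0,0,0,0],
    [0,0,-0.185,0,0,0,0],
    [0,0,-0.185,0,0,0,0]
  ]
}}

```text
t: 5.3
tcp_pos: [517.1, -346.6, 150.5]
orientation: [-180.0, -0.0, 78.3]
contact_force: [0.1, 0.6, -1.6]
gripper_width: 17.7
```

Call:
{"name": "drive_tool", "arguments": {
  "increments": [
    [0,0,-0.185,0,0,0,0],
    [0,0,-0.185,0,0,0,0],
    [0,0,0,0,0,0,0],
    [0,0,0,0,0,0,0],
    [0,0,0,0,0,0,0]
  ]
}}

```text
t: 5.92
tcp_pos: [517.3, -346.7, 150.6]
orientation: [-180.0, 0.0, 99.0]
contact_force: [0.2, 0.1, -0.2]
gripper_width: 17.9
```

```bash
python3 go.py 621 -158.3 110 99.45
python3 - <<'E'
from plant import *
from h import *
t=capture("top"); s=capture("side")
crop(t,300,150,540,330,3,"pics/t2.png"); crop(s,280,60,520,240,3,"pics/s2.png")
E
```

```text
t 5.92 pos [ 517.3 -346.7  150.6] ori [-180.      0.     98.97] F [ 0.22  0.08 -0.24] w 17.9
tool shift now [169.9 131.9  40.6] turn z -0.0083
shift after turn [168.8 133.3  40.6]
```

View pics/t2.png

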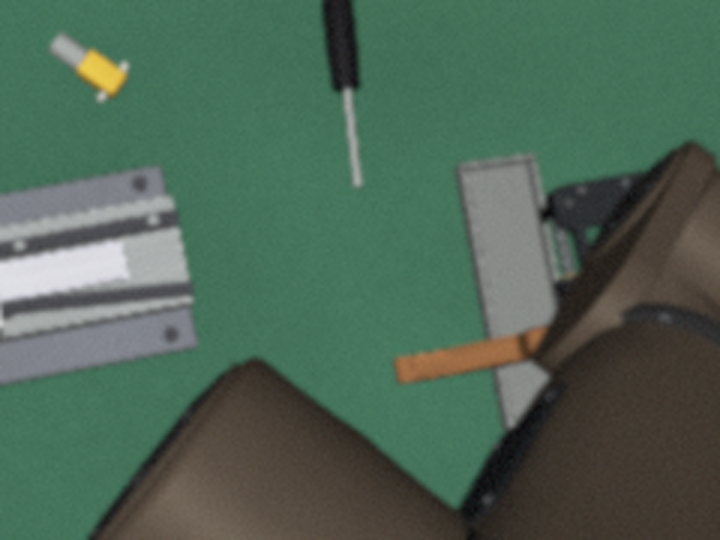

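View pics/s2.png

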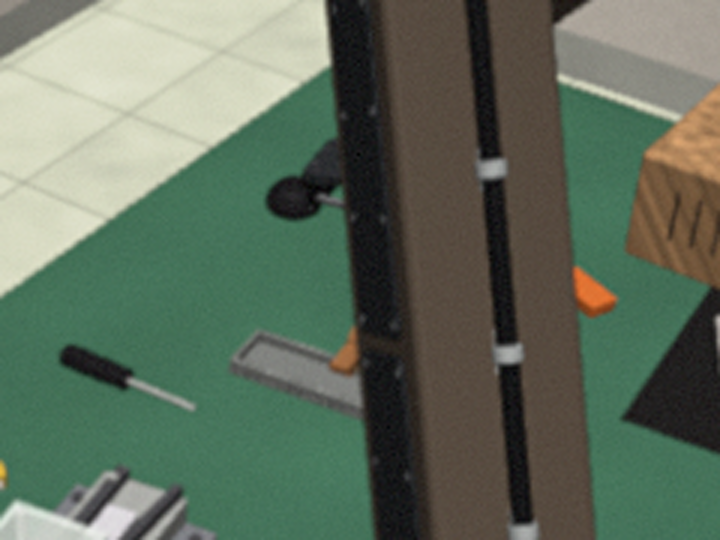

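Run:
```python
from h import *
t=np.load("t0.npy",allow_pickle=True).item()
P=px2w(t,[(431.5,269),(432.5,277.3)],143); print(P)
g=np.array([517.3,-346.7]);a=np.radians(98.97)
d=P.mean(0)[:2]-g; print("along",d@[np.cos(a),np.sin(a)],"lat",d@[-np.sin(a),np.cos(a)])
```

```text
[[ 505.63989739 -216.05344463  143.        ]
 [ 487.77921462 -217.13133492  143.        ]]
along 131.7268152469749 lat 0.052599060845659566
```

Call:
{"name": "drive_tool", "arguments": {
  "increments": [
    [0,0,-0.008,0,0,0,0],
    [0,0,0,40.4,33.3,0,0],
    [0,0,0,40.4,33.3,0,0],
    [0,0,0,40.4,33.3,0,0],
    [0,0,0,40.4,33.3,0,0]
  ]
}}

```text
t: 6.65
tcp_pos: [622.5, -163.8, 150.7]
orientation: [180.0, 0.0, 99.6]
contact_force: [-0.2, 0.7, -1.1]
gripper_width: 18.0
```

Call:
{"name": "drive_tool", "arguments": {
  "increments": [
    [0,0,0,0,0,20,0],
    [0,0,0,0,0,20,0],
    [0,0,0,0,0,20,0],
    [0,0,0,0,0,0,0],
    [0,0,0,0,0,0,0]
  ]
}}

```text
t: 7.28
tcp_pos: [622.1, -165.4, 91.4]
orientation: [180.0, 0.0, 99.6]
contact_force: [0.4, -0.6, -1.0]
gripper_width: 18.0
```

```bash
python3 go.py 622.1 -165.2 66.6 99.45
python3 - <<'E'
from plant import *
from h import *
t=capture("top"); s=capture("side")
crop(t,260,150,500,330,3,"pics/t3.png"); crop(s,240,120,420,270,4,"pics/s3.png")
E
```

```text
t 7.28 pos [ 622.1 -165.4   91.4] ori [1.7996e+02 3.0000e-02 9.9560e+01] F [ 0.35 -0.57 -0.98] w 18.0
tool shift now [ 0.2  0.  24.8] turn z 0.002
shift after turn [ 0.2  0.  24.8]
```

View pics/t3.png

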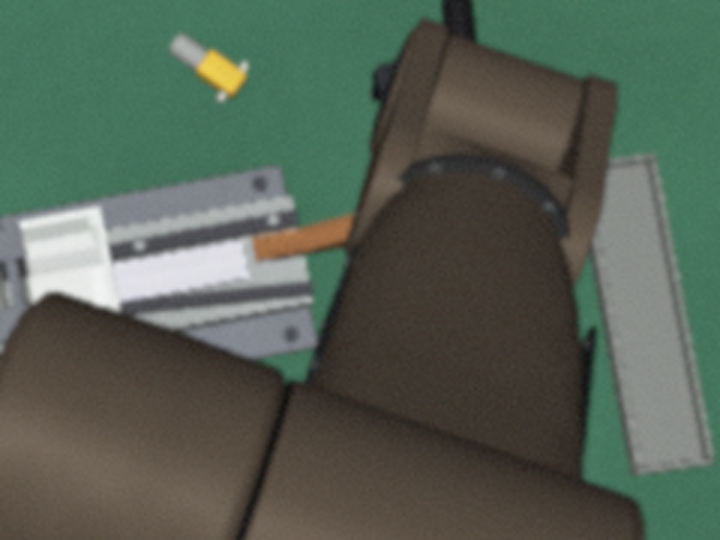

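View pics/s3.png

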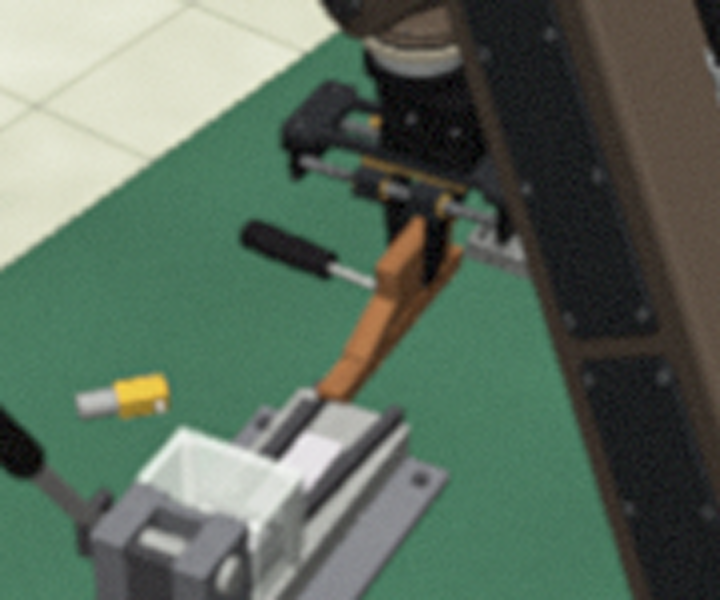

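```bash
cat >> h.py <<'E'
def loc(P):
    p=np.load("shear.npy");a=p[2];d=np.array(P)[...,:2]-p[:2]; return np.c_[d@[np.cos(a),np.sin(a)],d@[-np.sin(a),np.cos(a)]]
E
python3 - <<'E'
from h import *
t=np.load("t0.npy",allow_pickle=True).item()
Q=lambda u,v:(260+u/3-.4,150+v/3-.4)
print("tip",loc(px2w(t,[Q(254,236),Q(255,260)],83.8)))
print("bar rear",loc(px2w(t,[Q(246,237),Q(250,276)],48)))
print("guides inner y~-120:",loc(px2w(t,[Q(160,243),Q(170,307)],54)))
print("guides inner further:",loc(px2w(t,[Q(120,249),Q(125,309)],54)))
E
python3 - <<'E'
from plant import *
from h import *
t=capture("top"); crop(t,290,200,380,270,8,"pics/t4.png")
E
```

```text
tip [[   7.96873445 -195.40109033]
 [ -10.22688544 -192.51000662]]
bar rear [[  14.75150479 -192.3481489 ]
 [ -15.91531502 -189.35686076]]
guides inner y~-120: [[  21.54978211 -125.72728513]
 [ -28.91802891 -123.84403745]]
guides inner further: [[ 22.72959098 -94.57160284]
 [-23.93078728 -89.69252861]]
```

View pics/t4.png

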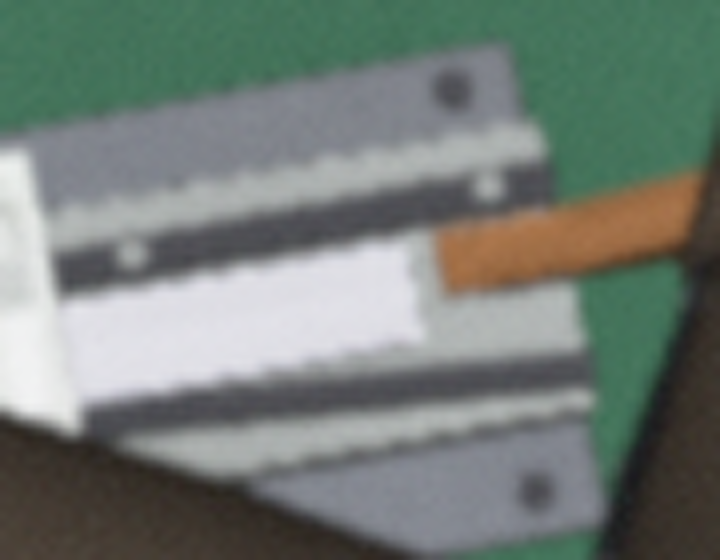

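Call:
{"name": "drive_tool", "arguments": {
  "increments": [
    [0,0,0,0,0,12,0],
    [0,0,0,0,0,11,0],
    [0,0,0,0,0,1,0],
    [0,0,0,0,0,0,0],
    [0,0,0,0,0,0,0]
  ]
}}

```text
t: 8.05
tcp_pos: [621.8, -165.3, 66.7]
orientation: [180.0, 0.0, 99.6]
contact_force: [-0.1, -0.4, -1.3]
gripper_width: 18.2
```

Call:
{"name": "drive_tool", "arguments": {
  "increments": [
    [0,0,0,0,0,0.5,0],
    [0,0,0,0,0,0.5,0],
    [0,0,0,0,0,0.5,0],
    [0,0,0,0,0,0,0],
    [0,0,0,0,0,0,0]
  ]
}}

```text
t: 8.68
tcp_pos: [621.9, -165.3, 65.5]
orientation: [180.0, 0.0, 99.6]
contact_force: [-0.7, -0.3, 4.2]
gripper_width: 17.9
```

Call:
{"name": "drive_tool", "arguments": {
  "increments": [
    [0,0,0,0,0,-1.2,0],
    [0,0,0,4,0,0,0],
    [0,0,0,4,0,0,0],
    [0,0,0,4,0,0,0],
    [0,0,0,4,0,0,0]
  ]
}}

```text
t: 9.3
tcp_pos: [619.1, -149.1, 66.3]
orientation: [-180.0, 0.0, 99.6]
contact_force: [-0.1, 0.4, 0.3]
gripper_width: 18.0
```

Call:
{"name": "drive_tool", "arguments": {
  "increments": [
    [0,0,0,6,0,0,0],
    [0,0,0,6,0,0,0],
    [0,0,0,6,0,0,0],
    [0,0,0,6,0,0,0],
    [0,0,0,6,0,0,0]
  ]
}}

```text
t: 9.93
tcp_pos: [614.0, -119.5, 66.3]
orientation: [180.0, 0.0, 99.6]
contact_force: [-0.0, -0.1, -0.7]
gripper_width: 17.6
```

Run:
```python
from plant import *
from h import *
print(state()["tcp_pos"],state()["contact_force"], loc([state()["tcp_pos"]]))
t=capture("top"); s=capture("side")
crop(t,220,180,420,290,4,"pics/t5.png"); crop(s,240,150,390,270,5,"pics/s5.png")
```

```text
[ 614.04771636 -119.48656456   66.33583623] [-0.01044751 -0.1010185  -0.70374582] [[  -2.00531504 -278.59034665]]
```

View pics/t5.png

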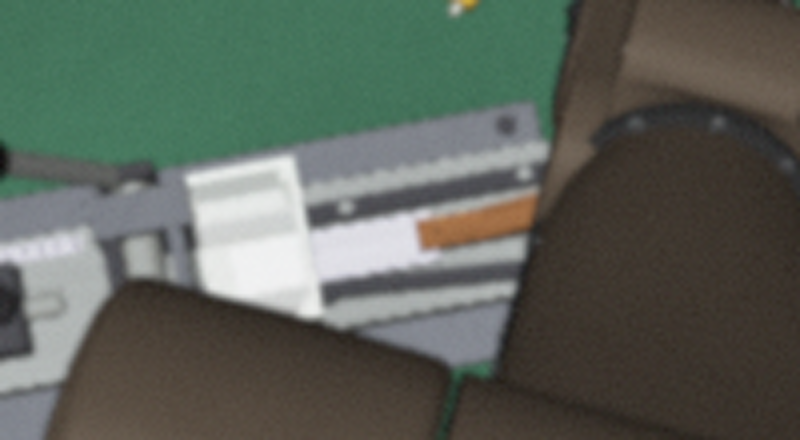

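View pics/s5.png

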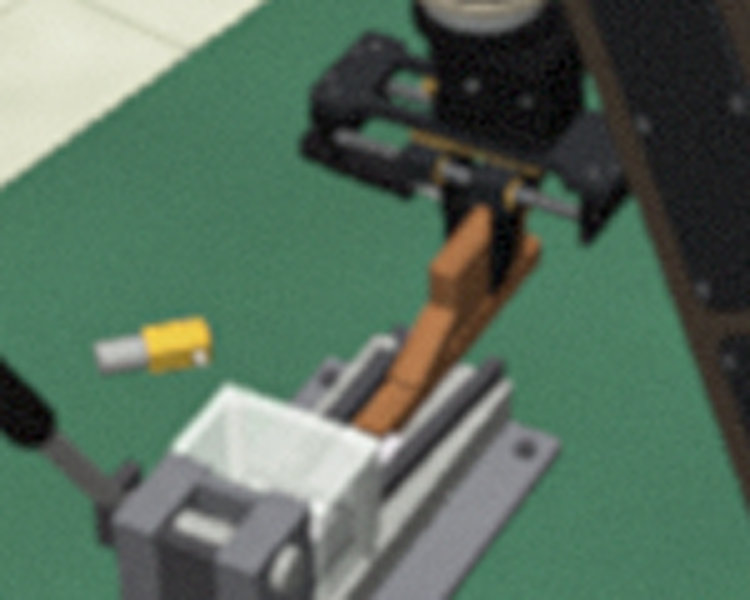

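Call:
{"name": "drive_tool", "arguments": {
  "increments": [
    [0,0,0,5,0,0,0],
    [0,0,0,5,0,0,0],
    [0,0,0,5,0,0,0],
    [0,0,0,5,0,0,0],
    [0,0,0,4,0,0,0]
  ]
}}

```text
t: 10.65
tcp_pos: [610.1, -95.9, 66.4]
orientation: [180.0, 0.0, 99.6]
contact_force: [-0.8, -0.8, -0.5]
gripper_width: 17.7
```

Call:
{"name": "drive_tool", "arguments": {
  "increments": [
    [0,0,0,2,0,0,0],
    [0,0,0,2,0,0,0],
    [0,0,0,2,0,0,0],
    [0,0,0,2,0,0,0],
    [0,0,0,2,0,0,0]
  ]
}}

```text
t: 11.28
tcp_pos: [608.9, -87.2, 66.6]
orientation: [179.9, 0.1, 99.6]
contact_force: [0.8, -7.0, 0.1]
gripper_width: 18.2
```

Call:
{"name": "drive_tool", "arguments": {
  "increments": [
    [0,0,0,2,0,0,0],
    [0,0,0,2,0,0,0],
    [0,0,0,2,0,0,0],
    [0,0,0,2,0,0,0],
    [0,0,0,2,0,0,0]
  ]
}}

```text
t: 11.9
tcp_pos: [606.8, -76.4, 66.4]
orientation: [180.0, 0.0, 99.6]
contact_force: [0.4, -3.8, -0.1]
gripper_width: 17.8
```

Call:
{"name": "drive_tool", "arguments": {
  "increments": [
    [0,0,0,3,0,0,0],
    [0,0,0,3,0,0,0],
    [0,0,0,3,0,0,0],
    [0,0,0,3,0,0,0],
    [0,0,0,3,0,0,0]
  ]
}}

```text
t: 12.52
tcp_pos: [604.3, -61.5, 66.3]
orientation: [180.0, 0.0, 99.6]
contact_force: [1.9, -5.5, 0.6]
gripper_width: 17.7
```

Run:
```python
from plant import *
from h import *
s=state();print(s["tcp_pos"],s["contact_force"],s["orientation"], loc([s["tcp_pos"]]))
t=capture("top"); s=capture("side")
crop(t,180,180,380,290,4,"pics/t6.png"); crop(s,220,170,370,290,5,"pics/s6.png")
```

```text
[604.29052805 -61.51647763  66.34196314] [ 1.9184816  -5.51967004  0.63439913] [1.79996776e+02 6.28092886e-03 9.95701547e+01] [[  -2.10112709 -219.80493585]]
```

View pics/t6.png

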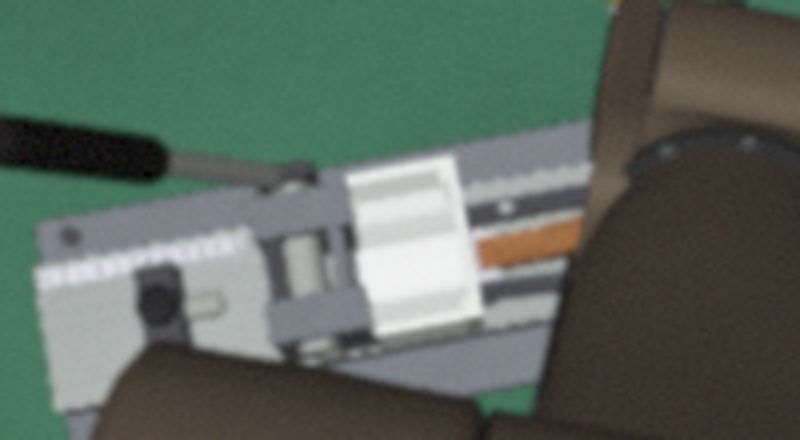

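View pics/s6.png

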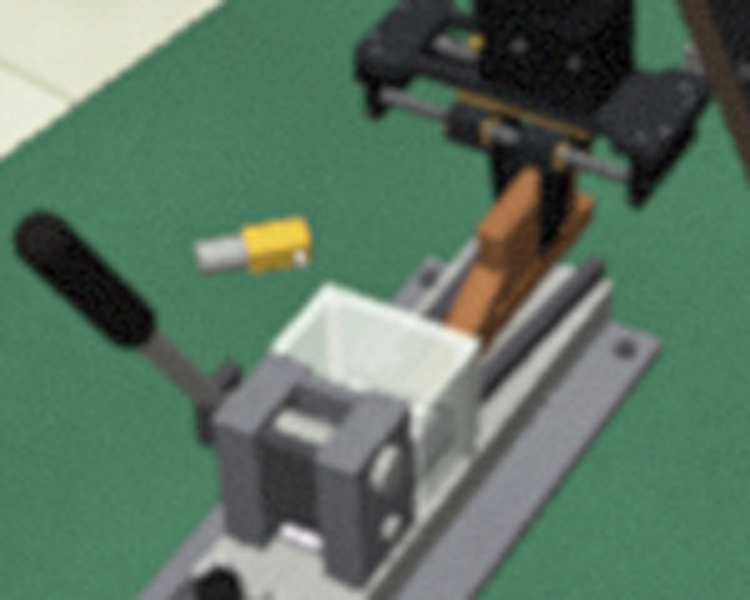

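Call:
{"name": "drive_tool", "arguments": {
  "increments": [
    [0,0,0,4,0,0,0],
    [0,0,0,4,0,0,0],
    [0,0,0,4,0,0,0],
    [0,0,0,4,0,0,0],
    [0,0,0,4,0,0,0]
  ]
}}

```text
t: 13.25
tcp_pos: [600.9, -41.7, 66.3]
orientation: [-180.0, 0.0, 99.6]
contact_force: [0.9, -5.4, 1.5]
gripper_width: 17.9
```

Run:
```python
from plant import *
from h import *
s=state();print(s["tcp_pos"],s["contact_force"],s["orientation"], loc([s["tcp_pos"]]))
t=capture("top"); s=capture("side")
crop(t,170,210,300,300,6,"pics/t7.png"); crop(s,220,230,320,320,7,"pics/s7.png")
```

```text
[600.90646336 -41.72746143  66.33126642] [ 0.87005496 -5.40570451  1.49540887] [-1.79998819e+02  4.26395190e-03  9.95706858e+01] [[  -2.18640164 -199.72883603]]
```

View pics/t7.png

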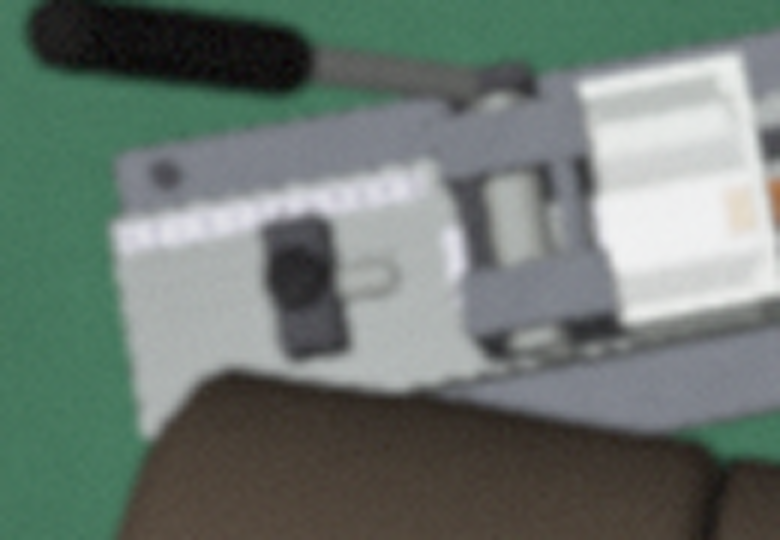

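View pics/s7.png

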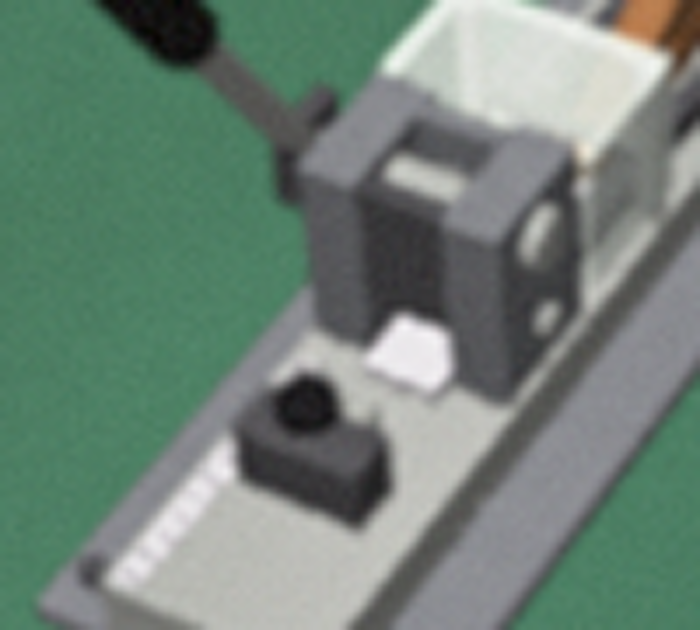

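Run:
```python
from h import *
t=np.load("t0.npy",allow_pickle=True).item()
Q=lambda u,v:(170+u/6-.4,210+v/6-.4)
print("lead",loc(px2w(t,[Q(442,230),Q(447,282)],48)))
print("screw",loc(px2w(t,[Q(401,275)],47)),loc(px2w(t,[Q(401,275)],55)))
```

```text
lead [[12.92860082 39.52871314]
 [-7.33389988 41.06321055]]
screw [[-1.16861541 57.9643799 ]] [[-2.50389413 57.17157365]]
```

Call:
{"name": "drive_tool", "arguments": {
  "increments": [
    [0,0,0,2.5,0,0,0],
    [0,0,0,2.5,0,0,0],
    [0,0,0,2.5,0,0,0],
    [0,0,0,2.5,0,0,0],
    [0,0,0,1.5,0,0,0]
  ]
}}

```text
t: 13.98
tcp_pos: [599.0, -30.5, 66.3]
orientation: [180.0, 0.0, 99.6]
contact_force: [0.2, -4.7, -0.5]
gripper_width: 17.5
```

Call:
{"name": "drive_tool", "arguments": {
  "increments": [
    [0,0,0,0.5,0,0,0],
    [0,0,0,0.5,0,0,0],
    [0,0,0,0.5,0,0,0],
    [0,0,0,0.5,0,0,0],
    [0,0,0,0.5,0,0,0]
  ]
}}

```text
t: 14.6
tcp_pos: [598.6, -28.2, 66.3]
orientation: [-180.0, 0.0, 99.6]
contact_force: [0.3, -3.3, 0.1]
gripper_width: 17.7
```

Call:
{"name": "drive_tool", "arguments": {
  "increments": [
    [0,0,0,0.4,0,0,0],
    [0,0,0,0.4,0,0,0],
    [0,0,0,0.4,0,0,0],
    [0,0,0,0.4,0,0,0],
    [0,0,0,0.4,0,0,0]
  ]
}}

```text
t: 15.22
tcp_pos: [598.3, -26.2, 66.3]
orientation: [180.0, 0.0, 99.6]
contact_force: [1.5, -4.7, 0.2]
gripper_width: 17.9
```

Call:
{"name": "drive_tool", "arguments": {
  "increments": [
    [0,0,0,0.3,0,0,0],
    [0,0,0,0.3,0,0,0],
    [0,0,0,0.3,0,0,0],
    [0,0,0,0.3,0,0,0],
    [0,0,0,0.3,0,0,0]
  ]
}}

```text
t: 15.85
tcp_pos: [598.0, -24.8, 66.3]
orientation: [-180.0, 0.0, 99.6]
contact_force: [0.4, -3.5, 1.0]
gripper_width: 17.8
```

Call:
{"name": "drive_tool", "arguments": {
  "increments": [
    [0,0,0,0.3,0,0,0],
    [0,0,0,0.3,0,0,0],
    [0,0,0,0.3,0,0,0],
    [0,0,0,0.3,0,0,0],
    [0,0,0,0.0,0,0,0]
  ]
}}

```text
t: 16.48
tcp_pos: [597.9, -23.5, 66.3]
orientation: [180.0, 0.0, 99.6]
contact_force: [0.7, -4.7, 0.2]
gripper_width: 17.8
```

Call:
{"name": "drive_tool", "arguments": {
  "increments": [
    [0,0,0,0.3,0,0,0],
    [0,0,0,0.3,0,0,0],
    [0,0,0,0.3,0,0,0],
    [0,0,0,0.3,0,0,0],
    [0,0,0,0.0,0,0,0]
  ]
}}

```text
t: 17.1
tcp_pos: [597.7, -22.3, 66.3]
orientation: [-180.0, 0.0, 99.6]
contact_force: [0.7, -4.1, 0.1]
gripper_width: 18.0
```

Call:
{"name": "drive_tool", "arguments": {
  "increments": [
    [0,0,0,0.3,0,0,0],
    [0,0,0,0.3,0,0,0],
    [0,0,0,0.3,0,0,0],
    [0,0,0,0.3,0,0,0],
    [0,0,0,0.0,0,0,0]
  ]
}}

```text
t: 17.73
tcp_pos: [597.5, -21.4, 66.4]
orientation: [180.0, 0.0, 99.6]
contact_force: [0.5, -6.3, -0.6]
gripper_width: 17.7
```

Run:
```python
from plant import *
from h import *
s=state();print(s["tcp_pos"],s["contact_force"],s["orientation"], loc([s["tcp_pos"]]))
t=capture("top"); s=capture("side")
crop(t,170,210,300,300,6,"pics/t8.png"); crop(s,220,230,320,320,7,"pics/s8.png")
```

```text
[597.52948727 -21.37460112  66.36913257] [ 0.51799681 -6.30235058 -0.61098662] [1.79993257e+02 2.06263563e-02 9.95740561e+01] [[  -2.17200377 -179.09772643]]
```

View pics/t8.png

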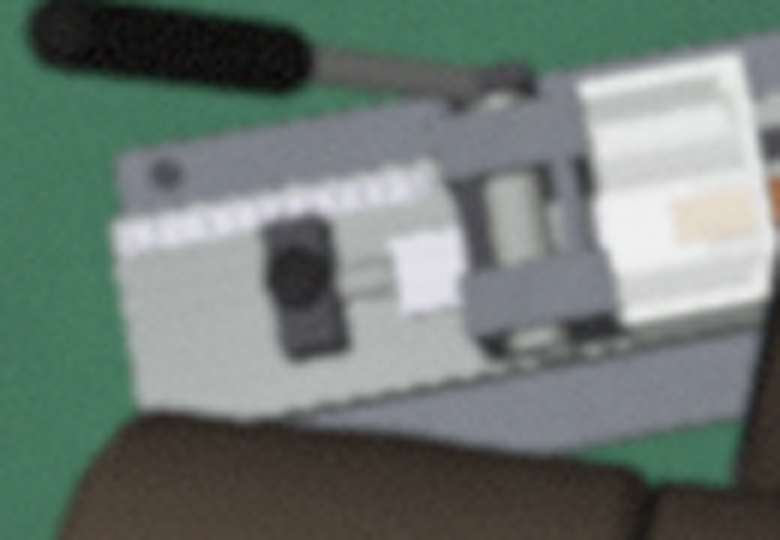

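View pics/s8.png

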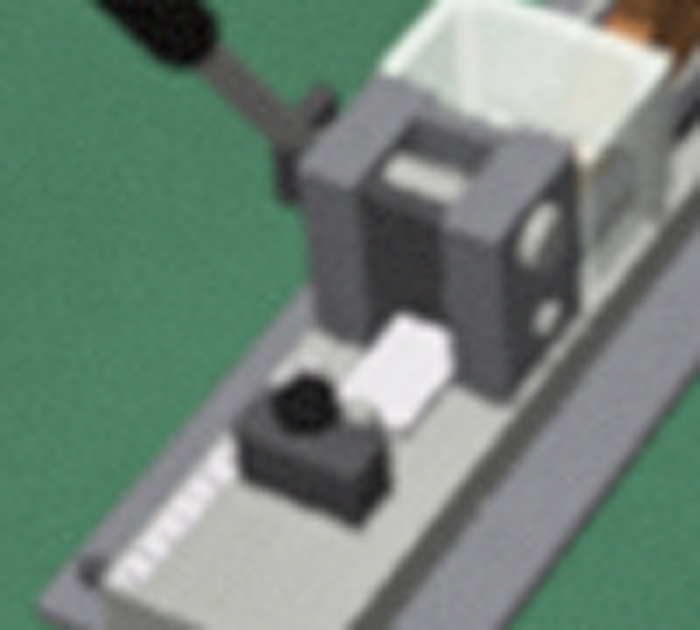

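Call:
{"name": "drive_tool", "arguments": {
  "increments": [
    [0,0,0,0.3,0,0,0],
    [0,0,0,0,0,0,0],
    [0,0,0,0.3,0,0,0],
    [0,0,0,0,0,0,0],
    [0,0,0,0,0,0,0]
  ]
}}

```text
t: 18.45
tcp_pos: [597.6, -21.3, 66.5]
orientation: [180.0, 0.1, 99.6]
contact_force: [1.6, -8.9, 0.3]
gripper_width: 17.6
```

Call:
{"name": "drive_tool", "arguments": {
  "increments": [
    [0,0,0,0.3,0,0,0],
    [0,0,0,0,0,0,0],
    [0,0,0,0.3,0,0,0],
    [0,0,0,0,0,0,0],
    [0,0,0,0,0,0,0]
  ]
}}

```text
t: 19.08
tcp_pos: [597.7, -21.1, 66.6]
orientation: [180.0, 0.1, 99.6]
contact_force: [0.8, -11.0, 1.6]
gripper_width: 17.9
```

Run:
```python
from plant import *
s=state();print(s["t"],s["tcp_pos"],s["contact_force"],s["orientation"],s["moment"])
```

```text
19.075 [597.68129239 -21.12981833  66.61221944] [  0.83583821 -11.00684002   1.5816271 ] [1.79954946e+02 1.01036379e-01 9.95972834e+01] [-2.32131859 -0.21742888  0.11814775]
```

Call:
{"name": "drive_tool", "arguments": {
  "increments": [
    [0,0,0,0.3,0,0,0],
    [0,0,0,0,0,0,0],
    [0,0,0,0.2,0,0,0],
    [0,0,0,0,0,0,0],
    [0,0,0,0,0,0,0]
  ]
}}

```text
t: 19.7
tcp_pos: [597.7, -21.0, 66.7]
orientation: [179.9, 0.1, 99.6]
contact_force: [1.5, -14.1, 2.4]
gripper_width: 17.9
```

Call:
{"name": "drive_tool", "arguments": {
  "increments": [
    [0,0,0,0,0,0,0],
    [0,0,0,0,0,0,0],
    [0,0,0,0,0,0,0],
    [0,0,0,0,0,0,0],
    [0,0,0,0,0,0,0]
  ]
}}

```text
t: 20.32
tcp_pos: [597.8, -21.1, 66.7]
orientation: [179.9, 0.1, 99.6]
contact_force: [1.5, -14.2, 1.6]
gripper_width: 17.8
```

Call:
{"name": "drive_tool", "arguments": {
  "increments": [
    [0,0,0,-0.6,0,0,0],
    [0,0,0,-0.6,0,0,0],
    [0,0,0,-0.6,0,0,0],
    [0,0,0,-0.6,0,0,0],
    [0,0,0,-0.6,0,0,0]
  ]
}}

```text
t: 20.95
tcp_pos: [597.4, -22.0, 66.1]
orientation: [-180.0, -0.0, 99.6]
contact_force: [0.0, -0.1, -1.1]
gripper_width: 18.1
```

Call:
{"name": "drive_tool", "arguments": {
  "increments": [
    [0,0,0,-3,0,0,0],
    [0,0,0,-5,0,0,0],
    [0,0,0,-5,0,0,0],
    [0,0,0,-5,0,0,0],
    [0,0,0,-5,0,0,0]
  ]
}}

```text
t: 21.58
tcp_pos: [601.6, -45.6, 66.3]
orientation: [180.0, 0.0, 99.6]
contact_force: [-0.6, -0.1, -1.0]
gripper_width: 17.5
```

Run:
```python
from plant import *
from h import *
s=state();print(s["tcp_pos"],s["contact_force"],s["orientation"], loc([s["tcp_pos"]]))
t=capture("top"); s=capture("side")
crop(t,170,210,300,300,6,"pics/t9.png"); crop(s,220,170,370,290,5,"pics/s9.png")
```

```text
[601.57474802 -45.60585088  66.32196814] [-0.57645673 -0.08424746 -0.97247853] [1.79998796e+02 5.26557237e-03 9.95567203e+01] [[  -2.1647056  -203.66432054]]
```

View pics/t9.png

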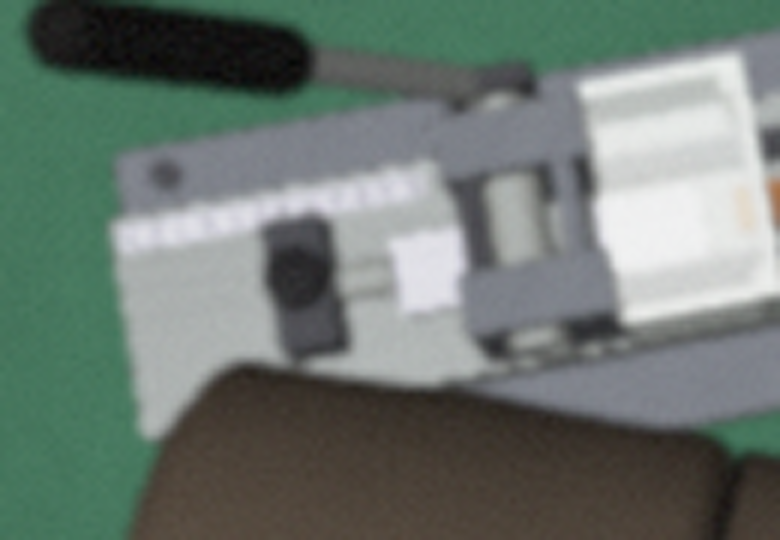

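View pics/s9.png

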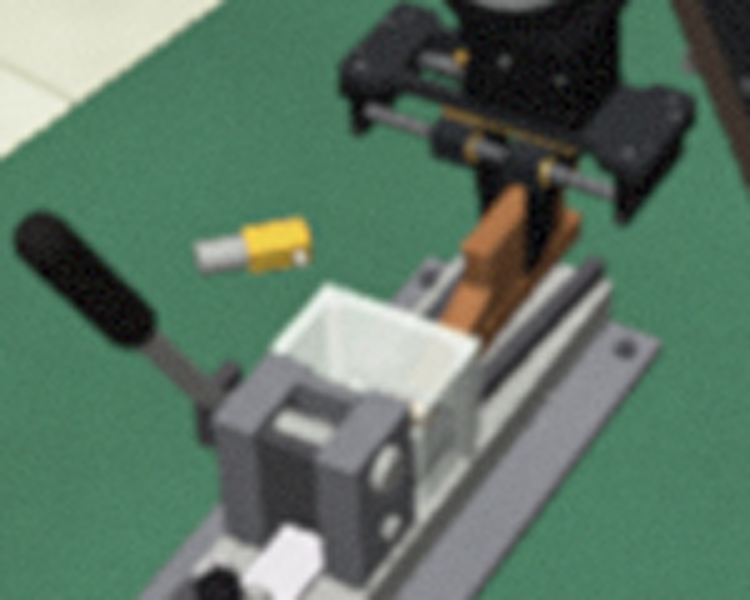

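Call:
{"name": "drive_tool", "arguments": {
  "increments": [
    [0,0,0,-15,0,0,0],
    [0,0,0,-25,0,0,0],
    [0,0,0,-30,0,0,0],
    [0,0,0,-30,0,0,0],
    [0,0,0,-20,0,0,0]
  ]
}}

```text
t: 22.3
tcp_pos: [621.6, -165.4, 66.3]
orientation: [180.0, 0.0, 99.5]
contact_force: [0.1, 1.6, -0.8]
gripper_width: 17.7
```

Call:
{"name": "drive_tool", "arguments": {
  "increments": [
    [0,0,0,-10,0,0,0],
    [0,0,0,0,0,-20,0],
    [0,0,0,0,0,-40,0],
    [0,0,0,0,0,-25,0],
    [0,0,0,0,0,0,0]
  ]
}}

```text
t: 22.92
tcp_pos: [623.8, -173.1, 153.1]
orientation: [179.8, 0.1, 99.6]
contact_force: [-0.6, -0.5, -0.9]
gripper_width: 18.2
```

```bash
python3 go.py 517.3 -346.8 155 5
```

```text
t 22.93 pos [ 623.8 -173.1  153.1] ori [1.7984e+02 1.0000e-01 9.9610e+01] F [-0.6  -0.45 -0.89] w 18.2
tool shift now [-153.5 -134.    -2. ] turn z 1.6512
shift after turn [-121.2  163.7   -1.9]
```

Call:
{"name": "drive_tool", "arguments": {
  "increments": [
    [0,0,0,-38.5,-33.5,0,0],
    [0,0,0,-38.5,-33.5,0,0],
    [0,0,0,-38.5,-33.5,0,0],
    [0,0,0,-38.5,-33.5,0,0],
    [0,0,0.1815,0,0,0,0]
  ]
}}

```text
t: 23.55
tcp_pos: [514.4, -349.7, 149.7]
orientation: [-179.9, -0.1, 88.8]
contact_force: [0.1, -0.3, -1.5]
gripper_width: 18.1
```

Call:
{"name": "drive_tool", "arguments": {
  "increments": [
    [0,0,0.1815,0,0,0,0],
    [0,0,0.1815,0,0,0,0],
    [0,0,0.1815,0,0,0,0],
    [0,0,0.1815,0,0,0,0],
    [0,0,0.1815,0,0,0,0]
  ]
}}

```text
t: 24.18
tcp_pos: [516.2, -346.8, 149.8]
orientation: [-179.9, 0.0, 36.9]
contact_force: [-0.9, 0.5, -1.0]
gripper_width: 17.8
```

Call:
{"name": "drive_tool", "arguments": {
  "increments": [
    [0,0,0.1815,0,0,0,0],
    [0,0,0.1815,0,0,0,0],
    [0,0,0.1815,0,0,0,0],
    [0,0,0,0,0,0,0],
    [0,0,0,0,0,0,0]
  ]
}}

```text
t: 24.8
tcp_pos: [516.4, -347.2, 150.6]
orientation: [-180.0, 0.0, 6.2]
contact_force: [0.6, 0.3, -0.7]
gripper_width: 17.8
```

```bash
python3 go.py 517.5 -348.5 31 6
python3 - <<'E'
from plant import *
from h import *
t=capture("top"); s=capture("side")
crop(t,420,180,560,330,4,"pics/t10.png"); crop(s,330,100,450,220,5,"pics/s10.png")
E
```

```text
t 24.8 pos [ 516.4 -347.2  150.6] ori [-1.7996e+02  5.0000e-02  6.2200e+00] F [ 0.58  0.26 -0.71] w 17.8
tool shift now [  1.    1.5 119.6] turn z 0.0038
shift after turn [  0.9   1.4 119.6]
```

View pics/t10.png

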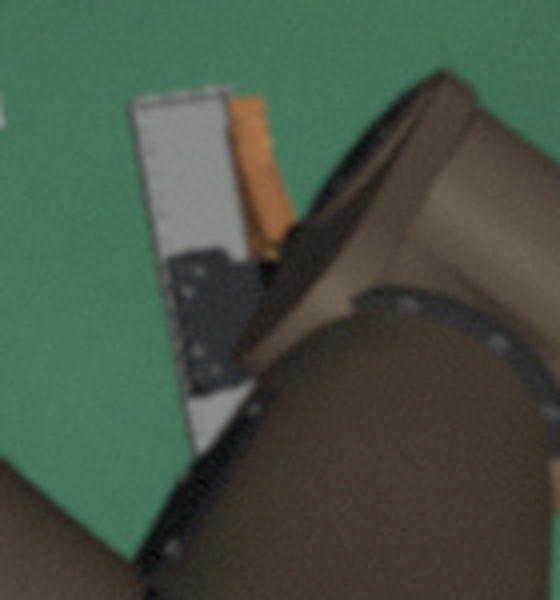

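View pics/s10.png

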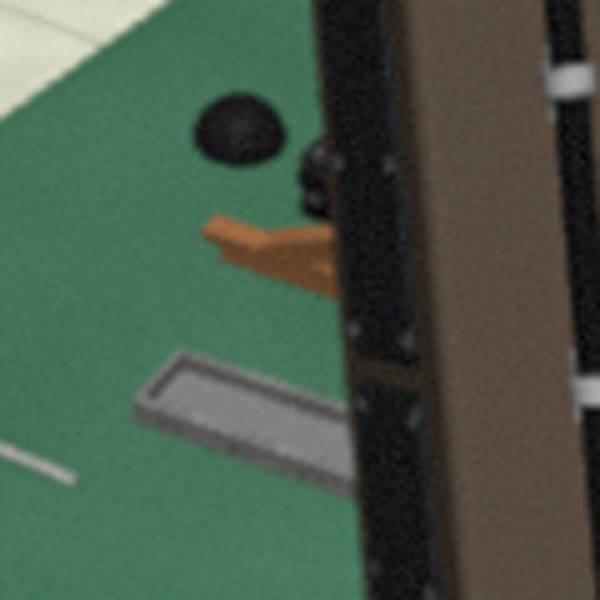

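Call:
{"name": "drive_tool", "arguments": {
  "increments": [
    [0,0,0,0.9,1.4,40,0],
    [0,0,0,0,0,40,0],
    [0,0,0,0,0,25,0],
    [0,0,0,0,0,8,0],
    [0,0,0,0,0,3,0]
  ]
}}

```text
t: 25.52
tcp_pos: [517.8, -348.9, 35.6]
orientation: [180.0, -0.0, 6.0]
contact_force: [0.3, 1.0, -0.3]
gripper_width: 17.5
```

Call:
{"name": "drive_tool", "arguments": {
  "increments": [
    [0,0,0,0,0,1,0],
    [0,0,0,0,0,0.7,0],
    [0,0,0,0,0,0.7,0],
    [0,0,0,0,0,0.5,0],
    [0,0,0,0,0,0,0]
  ]
}}

```text
t: 26.15
tcp_pos: [517.6, -348.8, 32.5]
orientation: [180.0, -0.0, 6.0]
contact_force: [-0.3, -0.3, -0.5]
gripper_width: 17.7
```

Call:
{"name": "drive_tool", "arguments": {
  "increments": [
    [0,0,0,0,0,0.7,0],
    [0,0,0,0,0,0.6,0],
    [0,0,0,0,0,0.6,0],
    [0,0,0,0,0,0.3,0],
    [0,0,0,0,0,0,0]
  ]
}}

```text
t: 26.78
tcp_pos: [517.6, -348.8, 30.6]
orientation: [180.0, -0.0, 6.0]
contact_force: [-1.5, 1.6, 5.5]
gripper_width: 17.9
```

Call:
{"name": "drive_tool", "arguments": {
  "increments": [
    [0,0,0,0,0,-0.4,0],
    [0,0,0,0,0,0,0.6],
    [0,0,0,0,0,0,0.6],
    [0,0,0,0,0,0,0.6],
    [0,0,0,0,0,0,0.6]
  ],
  "newtons": 15
}}

```text
t: 27.4
tcp_pos: [517.6, -348.8, 30.6]
orientation: [180.0, -0.0, 6.0]
contact_force: [-0.5, -0.6, 0.4]
gripper_width: 52.4
```

Call:
{"name": "drive_tool", "arguments": {
  "increments": [
    [0,0,0,0,0,0,0.6],
    [0,0,0,0,0,0,0.6],
    [0,0,0,0,0,-10,0.6],
    [0,0,0,0,0,-30,0.6],
    [0,0,0,0,0,-50,0.6]
  ]
}}

```text
t: 28.02
tcp_pos: [517.1, -348.4, 121.1]
orientation: [-179.9, 0.1, 6.0]
contact_force: [0.4, -0.2, 0.8]
gripper_width: 56.9
```

Call:
{"name": "drive_tool", "arguments": {
  "increments": [
    [0,0,0,0,0,-50,0.6],
    [0,0,0,-30,45,-20,0.6],
    [0,0,0,-30,50,0,0.6],
    [0,0,0,-30,50,0,0.6],
    [0,0,0,-30,50,0,0.6]
  ]
}}

```text
t: 28.65
tcp_pos: [417.6, -556.7, 191.7]
orientation: [180.0, -0.0, 6.0]
contact_force: [1.2, 0.1, 0.1]
gripper_width: 57.3
```

Run:
```python
from plant import *
from h import *
s=state();print(s["t"],s["tcp_pos"],s["contact_force"])
t=capture("top"); s=capture("side"); np.save("t11.npy",t,allow_pickle=True)
cv2.imwrite("pics/t11.png",t["color"][:,:,::-1]); cv2.imwrite("pics/s11.png",s["color"][:,:,::-1])
```

```text
28.65 [ 417.60988957 -556.73414754  191.72458405] [1.20504858 0.13017667 0.13331116]
```

View pics/t11.png

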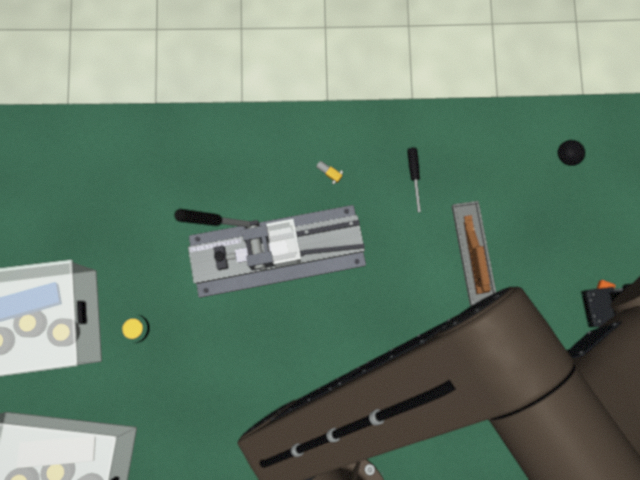

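View pics/s11.png

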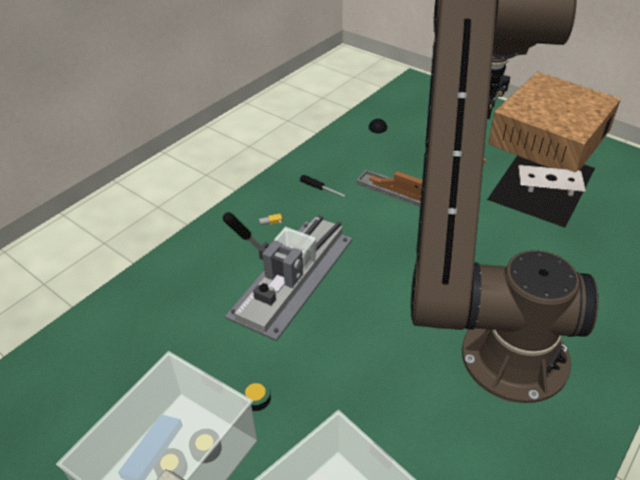

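Run:
```python
from h import *
a=np.load("t0.npy",allow_pickle=True).item()["color"];b=np.load("t11.npy",allow_pickle=True).item()["color"]
r=np.hstack([a[205:295,170:270],b[205:295,170:270]]); q=np.hstack([a[195:310,440:540],b[195:310,440:540]])
cv2.imwrite("pics/cmp.png",cv2.resize(np.vstack([r,q])[:,:,::-1],None,fx=2.9,fy=2.9,interpolation=cv2.INTER_CUBIC))
```

```text
(no output)
```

View pics/cmp.png

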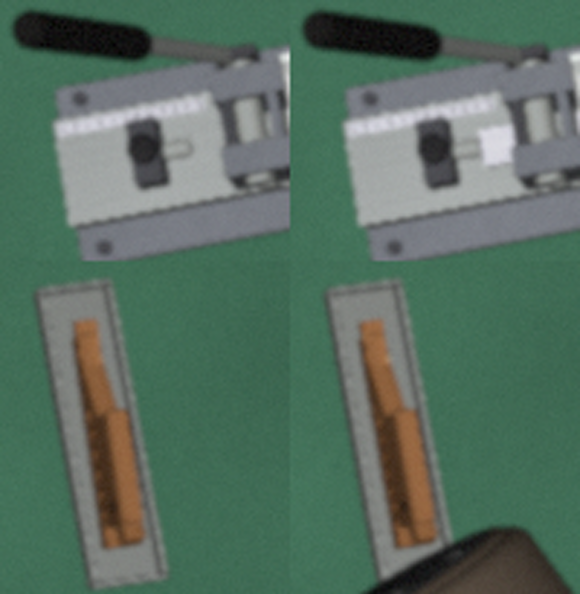

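The comparison shows the stop block where it was (left 147,150; right 436,150). The bar's end is at the screw tip (right 482,148), and the stick is upright in its tray (right about 395,440). I'm handing the job in.

Run:
```python
from plant import *
print(finish_job()); print(state()["t"])
```

```text
the job is handed in; nothing more can be done
None
the job is handed in; nothing more can be done
```

The bar is fed home against the length stop, the push stick is back upright in its tray, and the job was handed in at about 29 s. `finish_job` gave no verdict.

- **Feed:** I gripped the stick by its handle, felt the bed with its sole, and pushed the bar under the guard. The hold-down bump read about 7 N, and the drag after it about 4 to 5 N.
- **Press:** The screw was felt as a rising force with almost no further travel. I held about 14 N of push for more than 0.6 s, roughly 10 N over the drag and under the 17 N at which the clamp slips. I then backed the stick straight out.
- **Last checks:** In the final pictures the bar's end is at the screw tip and the stop looks unmoved. The stick stands upright in its tray, let go, with the gripper clear. The gear motor, wheel and screwdriver look untouched.
- **Not confirmed:** The force left between bar and stop after backing off could not be measured. It is judged only from the bar not having moved in the pictures.
- **Disagreement:** My first picture estimate put the screw 17 to 18 mm ahead of the bar's end. It was felt at about 20 mm.

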